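# Shut and latch a tested terminal box

### The job

The terminal box on the bench has passed its test and is to be closed. With the fingers, push its open lid over from behind, gently and without slamming it, until it lies fully shut on the box, and after that push the latch lever on the lid round through its quarter turn to its end stop. Only push, never grip the lid or the lever; do not lift, tip or shove the box, and leave the tools and parts around it alone; finish with the hand clear of everything.

Things in the scene. Friction and masses are not known exactly. Their poses are not given: they have to be found in the camera images.
- box: Black steel terminal box on its back on the bench, 240 mm (its x) by 200 mm (its y), 120 mm high to the rim, about 3.8 kg, loose. Origin: centre of its underside; z up. The lid's hinges are on its +y side, which is the robot's left, give or take the yaw. Four cable glands stand out 18 mm from its +x end. The fittings inside are fixed and below the rim.
- lid (a joint): Lid angle (rad): 0 fully shut, flat on the box; 1.57 upright; end stop 1.95, leaning outward. Starts at 1.65 to 1.92. About 0.55 kg. The hinges are stiff (0.85 N m of friction, more than the lid's weight gives): the lid stays at any angle it is left at and takes 4 to 8 N at 170 mm from the hinge to move. No spring or catch.
- lid_hinge (a point): Middle of the hinge line: in the box's frame x 0, y +108, z 123 mm. Its axes are the lid's: x along the hinge (the box's x), y from the free edge to the hinge, z out of the lid's outer face (up when shut; to the robot's left when open). The outer face lies 2 mm along z, so 125 mm above the bench when shut.
- lid_edge (a point): Middle of the lid's free edge, on the outer face, 212 mm from the hinge line; axes as lid_hinge. The lid is a 252 mm (along the hinge) by 206 mm steel panel, 4 mm thick, with a 14 mm lip turned inward at the free edge and both ends. The edge is 330 mm or less above the bench when open.
- latch (a joint): Latch lever angle about the lid's outward normal (rad): 0 unlatched, lever parallel to the hinge line, pointing along the lid's +x; 1.571 latched, at its end stop, pointing at the hinge side. From above with the lid shut it turns counter-clockwise. Starts at 0 to 0.2. Light friction (0.10 N m, 2 N near the tip); stays where it is left.
- latch_pivot (a point): Pivot of the latch lever on the outer face of the lid: 170 mm from the hinge line, midway along the lid, 18 mm above the outer face. Axes turn with the lever: x along the lever, z out of the lid. Steel hub of 26 mm diameter, 27 mm high above the face.
- latch_tip (a point): Free end of the latch lever, 67 mm from the pivot, 18 mm above the outer face. The lever is a steel bar 14 mm wide and 18 mm high; its underside is 9 mm and its top 27 mm above the outer face of the lid.
- screwdriver: Screwdriver with yellow handle lying on the bench on the robot's right of the box. Bystander. Origin: under its middle.
- contactor: Loose dark grey contactor, 45 by 75 mm, 80 mm high, standing on the bench on the robot's left, behind the lid. Bystander. Origin: centre of its underside.
- cutters: Side cutters with yellow handles, about 140 mm long, lying on the bench on the robot's right, farther out than the screwdriver. Bystander. Origin: under the pivot.
- tester: Beige bench test instrument, 290 by 262 mm, 147 mm high, fixed on the robot's far left. Origin: centre of its underside; its front panel, which faces the box, is on its own -x side, with knobs standing out to 165 mm from the origin.

How it is judged:
On the way, in this order (a step that is already met when the one before it is completed fails the run):
1. the lid is shut on the box while the latch is still open (value of joint lid below 0.035 rad and value of joint latch below 0.6 rad), for 0.2 s.
2. the latch lever is turned to its end stop with the lid shut (value of joint latch above 1.45 rad and value of joint lid below 0.035 rad), for 0.2 s.
At the end, for the whole second after the job is handed in: The lid is shut to within 0.035 rad (7 mm at its free edge), the latch lever stands within 0.12 rad of its latched end stop, and the box lies flat and still within 30 mm of where it was (all of step 2 and angle between box's own z axis and vertical below 0.03 rad and distance of box from where it was at the start of the episode below 0.03 m and linear speed of box below 0.01 m/s); the robot touches nothing.
It fails at once if the lid is slammed (closing faster than 2.5 rad/s, half a metre a second at its edge) (velocity of joint lid below -2.5 rad/s).
It fails at once if the latch is turned while the lid is still open (its tongue would foul the rim) (value of joint latch above 0.8 rad and value of joint lid above 0.1 rad).
It fails at once if the box is lifted, tipped or shoved (10 mm up, 0.08 rad, or 30 mm along the bench) (distance of box from where it was at the start of the episode above 0.03 m or height (world z) of box above 0.01 m or angle between box's own z axis and vertical above 0.08 rad).
It fails at once if a tool or part beside the box is moved or lifted (distance of any of screwdriver, contactor, cutters from where it was at the start of the episode above 0.02 m).
It fails at once if the lid's free edge or the latch lever is taken between the fingers (gripped) instead of being pushed ((x of the grasp point in the frame of latch_tip between -0.067 and 0.004 m and y of the grasp point in the frame of latch_tip between -0.006 and 0.006 m and z of the grasp point in the frame of latch_tip between -0.012 and 0.022 m) or (x of the grasp point in the frame of lid_edge between -0.126 and 0.126 m and y of the grasp point in the frame of lid_edge between -0.016 and 0.06 m and z of the grasp point in the frame of lid_edge between -0.014 and 0.001 m and value of joint lid above 0.15 rad)).
It also fails if it takes over 58 s, if anything falls off the work surface, if the arm or the gripper's body presses on something with over 40 N, if the wrist force passes 120 N, or if a joint passes its speed limit or range.

### The arm

A 6-joint arm with a two-finger parallel gripper is mounted at the origin on the work surface. World frame = base frame: x ahead of the robot, y to its left, z up, the work surface at z = 0. Lengths are in m, angles in rad, forces in N, time in s.
With the tool pointing down it reaches from about 0.15 to 0.775 m from the base axis. Payload 6.1 kg.
Tool frame: the origin (TCP) lies on the centre line of the jaws, within the pads' length; the fingertips stand 14 mm ahead of it and the grasp point (between the pads) lies 5 mm behind it; z points along the fingers, x is the direction in which the jaws open and shut, and the axes are right-handed (so a half turn about z gives the same grasp; the last joint's range is limited). The gripper opens to 85 mm and grips with 20 to 120 N. Pads are 22 mm wide; open, the fingers measure 114 mm over their backs; the gripper's body (76 mm by 85 mm) begins 54 mm behind the grasp point. The pads swing forward as they close: fully open they stand 13 mm farther back than shut.
Start: joints at [-1.341, 0.126, -0.04, 1.405, 0, 1.571], TCP at [0.12, -0.511, 0.245] pointing down, gripper open.
Joint ranges: [-2.72, 2.72], [-0.95, 1.95], [-1.27, 1.35], [-1.78, 2.02], [-1.46, 1.47], [-3.14, 3.14]. Speed limits (rad/s): [2.39, 2.39, 3.01, 3.14, 3.14, 3.14].

### API

Orientations are given as a rotation vector (axis times angle).
In Python, from rig import manip, vision gives the robot as it stands. The module is installed in compiled form; this text tells all that it offers.
- The arm moves only by the tool step_arm, never from a script. Its arguments are lists of equal length, an entry for each row: "fingers": the gripper's target within -1 to 1 (shut at 1, half-way at 0, fully open at -1); "offset": the shift along the world's x, y, z in mm, a list of three; "angular": the turn, a rotation vector about the world's x, y, z in degrees, a list of three. A call has 1 to 12 rows; each row is the pose to reach, as a shift and turn from the pose measured when the call began; what a row does not reach only later rows make up. A row lasts 1/10 s, in which the tool goes at most 50 mm and 8.59 degrees, less where a joint would pass 70% of its speed; a pose out of reach is approached as far as the arm can. A call with a gripper value outside its range is refused whole. The fingers move at their own pace and stop on an object; "squeeze" is the grip in N (left out, the last holds). Time passes only in rows, so rows that repeat a pose let the fingers close. It gives the time, the measured TCP pose, the force and the opening at its end, in the units of the state.
- manip.state(): the state, without advancing time (a new reading comes with each control period).
- vision.get_image(name): name is "scene" or "top" or "wrist"; returns a dict with "pixels" (400x640x3 uint8, red, green, blue), "fx", "fy", "cx", "cy" (pixels), "R" (3x3) and "t" (3): a world point X has camera coordinates R X + t; the wrist camera has in their place "tool_from_camera" (4x4, takes a point from camera to tool coordinates, whose origin is the TCP and whose axes are the tool frame's). Camera axes: x right, y down, z forward; pixel columns grow to the right and rows downward; lengths in m; the calibration is good to about 2 mm. The wrist camera is an equidistant fisheye: a pixel r from the principal point sees the ray r / f radians off the axis. A picture is of the moment at which its call begins: read the wrist's pose just before it. There is no depth.
- manip.finish_job(): hands the job in, once; it reports no verdict.
Trained networks look in the newest picture that a camera, given by its name, has taken for a name from the list of things; names that differ only in an ending like _2 or _b are one class to them, and where a whole thing is asked for, a point or a joint stands for the part that bears it (a point fixed in the world has none). Each returns a list of dicts, best first, with "p" (0 to 1); they miss things now and then, are a little off and sometimes report something else, mostly with a low value. They report only what shows in the picture. A call takes as long as a camera call.
- vision.spot_in(name, camera): "xyz" ([x, y, z] in m, in world coordinates, good to about 4 mm: the middle of the surface that is visible of it).
- vision.trace(name, camera): "pixels" (400x640 bool, what is visible of it).
- vision.spot_point(name, camera): "xyz" ([x, y, z] in m, in world coordinates, good to about 4 mm: a listed point, or the origin of a listed thing).
The state is a dict: "time_s": time; "qpos": joint angles; "joint_vel": joint speeds; "effort": joint torques, N m; "tcp_pos": TCP position; "tcp_rot": TCP orientation; "ft_force": force on the tool from outside, world axes, zero at the start; "ft_torque": the same for the moment, N m; "opening": opening from 0.0 (shut) to 1.0 (fully open).
Only numpy, scipy, OpenCV 4.12 (cv2) and the standard library are available. Lean on these libraries where they do the work, as an engineer would, in place of code of your own. Each camera call takes 0.05 s, during which the arm holds its last target.

## Working session

There is one attempt and no reset: what is moved stays moved. The work goes in short steps, Python scripts to look and compute and a tool call to move; the robot and the scene stay as the last step left them, time stands still between calls to the robot, and variables do not carry over. Pictures are saved under pics/ and viewed, and the job is handed in when it is done.

Besides the shell and the picture viewer there is one more tool, called after "Request:" in YAML: its name, and indented under it one key for each argument. step_arm: Moves the arm, as the interface text tells. Its arguments: {"type":"object","properties":{"fingers":{"type":"array","items":{"type":"number"}},"offset":{"type":"array","items":{"type":"array","items":{"type":"number"}}},"angular":{"type":"array","items":{"type":"array","items":{"type":"number"}}},"squeeze":{"type":"number"}},"required":["fingers","offset","angular"]}

```bash
mkdir -p pics
cat > h.py <<'E'
from rig import manip, vision
import numpy as np, cv2
def snap(cam,fn):
    im=vision.get_image(cam); cv2.imwrite('pics/'+fn,im['pixels'][:,:,::-1]); return im
def sp(n,cam):
    r=vision.spot_point(n,cam); print(cam,n,[(np.round(a['xyz'],4).tolist(),round(a['p'],2)) for a in r[:2]])
E
python3 - <<'E'
from h import *
s=manip.state(); print(s['time_s'],s['tcp_pos'],s['tcp_rot'],s['opening'])
for c in ('scene','top'):
    im=snap(c,c+'0.png'); print(im['fx'],im['cx'],im['cy'],np.round(im['R'],3).tolist(),im['t'])
    for n in ('box','lid_hinge','lid_edge','latch_pivot','latch_tip','contactor','screwdriver','cutters','tester'): sp(n,c)
print(manip.state()['time_s'])
E
```

```text
0.0 [ 0.11951347 -0.51081257  0.24451141] [-2.46068647e+00  1.95146156e+00  1.98156569e-03] 1.0018881807539268
398.24663727315277 322.8767299444918 195.70744844480367 [[-0.451, 0.892, -0.009], [0.753, 0.375, -0.54], [-0.479, -0.251, -0.841]] [ 0.15020483 -0.37775355  1.72352412]
scene box []
scene lid_hinge [([0.5854, 0.0069, 0.1209], 0.63)]
scene lid_edge [([0.5799, 0.0256, 0.3384], 0.93)]
scene latch_pivot [([0.5752, 0.0461, 0.292], 0.55)]
scene latch_tip [([0.6375, 0.0649, 0.2847], 0.48)]
scene contactor [([0.631, 0.3008, -0.0028], 0.87)]
scene screwdriver [([0.4079, -0.329, -0.0007], 0.64)]
scene cutters [([0.6963, -0.3472, -0.0044], 0.58)]
scene tester [([0.4131, 0.58, -0.0037], 0.79)]
394.86434312264186 321.64222316153484 210.95493153474158 [[0.026, -1.0, -0.001], [-0.988, -0.026, -0.153], [0.153, 0.005, -0.988]] [0.08908053 0.56011322 1.13166401]
top box [([0.6189, -0.0946, 0.0002], 0.76)]
top lid_hinge [([0.5844, 0.0086, 0.126], 0.58)]
top lid_edge [([0.5807, 0.0312, 0.3338], 0.98)]
top latch_pivot [([0.5736, 0.0422, 0.292], 0.78)]
top latch_tip [([0.6447, 0.0626, 0.2848], 0.63)]
top contactor [([0.6265, 0.3011, 0.0025], 0.94)]
top screwdriver [([0.4162, -0.3269, 0.0008], 0.78)]
top cutters [([0.6903, -0.3456, 0.0012], 0.77)]
top tester [([0.4113, 0.5843, -0.0049], 0.9)]
1.0
```

View images.

View pics/scene0.png

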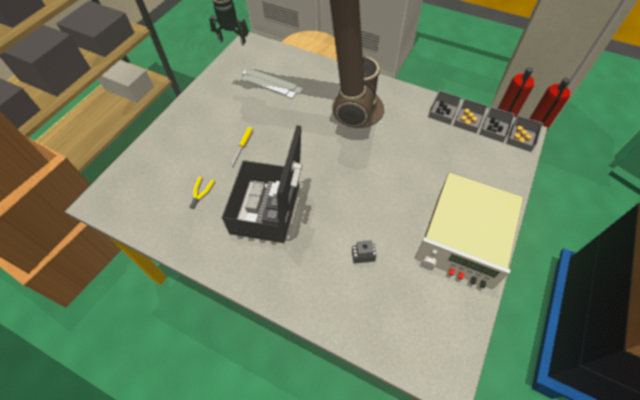

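View pics/top0.png

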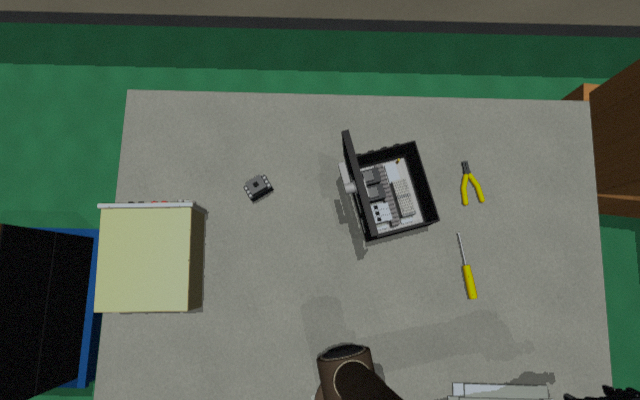

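Request:
step_arm:
  fingers: [1,1,1,1,1,1,1,1,1,1,1,1]
  offset:
    - [0,0,50]
    - [0,0,100]
    - [0,0,150]
    - [20,40,180]
    - [50,80,180]
    - [75,120,180]
    - [100,160,180]
    - [130,200,180]
    - [155,240,180]
    - [185,280,180]
    - [210,320,180]
    - [235,360,180]
  angular:
    - [0,0,8]
    - [0,0,16]
    - [0,0,24]
    - [0,0,32]
    - [0,0,40]
    - [0,0,48]
    - [0,0,56]
    - [0,0,64]
    - [0,0,72]
    - [0,0,80]
    - [0,0,88]
    - [0,0,94]
  squeeze: 30

```text
time_s: 2.2
tcp_pos: [0.3551, -0.1493, 0.4255]
tcp_rot: [3.105, 0.477, 0.001]
ft_force: [0.4, -0.3, -0.8]
opening: 0.002
```

Request:
step_arm:
  fingers: [1,1,1,1,1,1,1,1,1,1]
  offset:
    - [24,42,0]
    - [48,84,0]
    - [72,126,0]
    - [98,168,0]
    - [122,210,0]
    - [146,245,0]
    - [146,245,0]
    - [146,245,-50]
    - [146,245,-100]
    - [146,245,-125]
  angular:
    - [0,0,0]
    - [0,0,0]
    - [0,0,0]
    - [0,0,0]
    - [0,0,0]
    - [0,0,0]
    - [0,0,0]
    - [0,0,0]
    - [0,0,0]
    - [0,0,0]

```text
time_s: 3.2
tcp_pos: [0.4995, 0.0952, 0.2963]
tcp_rot: [3.104, 0.477, -0.006]
ft_force: [-1.6, -0.5, 0.3]
opening: -0.004
```

Run:
```python
from h import *
s=manip.state(); print(s['time_s'],s['tcp_pos'],s['tcp_rot'],s['qpos'])
for c in ('scene','top'):
    im=snap(c,c+'1.png')
    for n in ('lid_hinge','lid_edge','latch_pivot','latch_tip'): sp(n,c)
    P=im['pixels']; 
    x0,y0=(200,100) if c=='scene' else (280,110)
    cv2.imwrite('pics/%s1c.png'%c,cv2.resize(P[y0:y0+160,x0:x0+200,::-1],None,fx=3,fy=3))
im=snap('wrist','w1.png')
```

```text
3.2 [0.49948407 0.0951511  0.2963436 ] [ 3.10433737  0.47656258 -0.00638155] [ 1.88649590e-01  1.03827375e-01  4.71454591e-02  1.51820753e+00
 -7.33880038e-04  1.45479564e+00]
scene lid_hinge [([0.5846, 0.0092, 0.1211], 0.83)]
scene lid_edge [([0.5771, 0.0255, 0.3368], 0.66)]
scene latch_pivot [([0.5764, 0.0443, 0.2918], 0.66)]
scene latch_tip [([0.6445, 0.0616, 0.2846], 0.61), ([0.6147, -0.0955, -0.0045], 0.6)]
top lid_hinge [([0.617, -0.0931, 0.0008], 0.59)]
top lid_edge []
top latch_pivot []
top latch_tip []
```

View pics/scene1c.png

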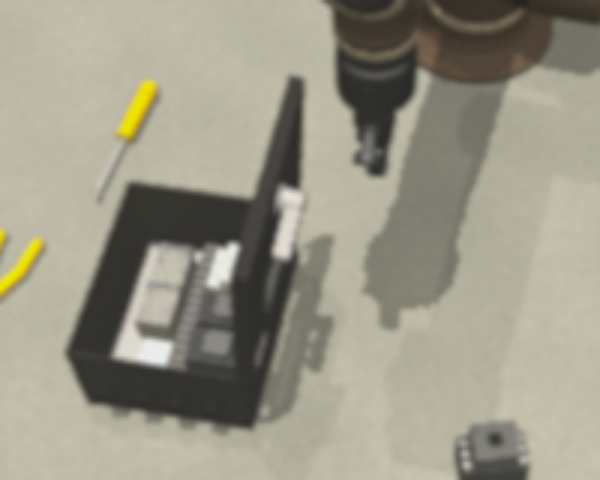

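View pics/w1.png

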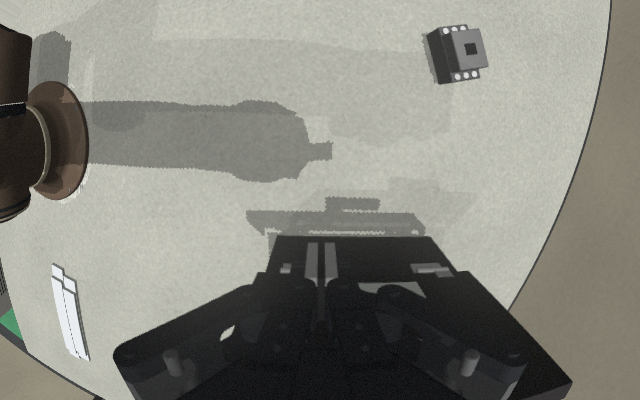

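```bash
cat > tab.py <<'E'
import numpy as np,sys
from rig import manip
H=np.array([.585,.0085]); yaw=.30; ex=np.array([np.cos(yaw),np.sin(yaw)]); ey=np.array([-np.sin(yaw),np.cos(yaw)])
def table(ths,r=.157,xp=-.056,pen=0.0):
    p=np.array(manip.state()['tcp_pos'])
    print('now',(p[:2]-H)@ex,(p[:2]-H)@ey,p[2])
    for t in ths:
        y=-r*np.cos(t)+.002*np.sin(t)+.011-pen*np.sin(t); z=.123+r*np.sin(t)+.002*np.cos(t)+.014-pen*np.cos(t)
        w=np.r_[H+xp*ex+y*ey,z]-p
        print(round(t,2),np.round(w*1000).astype(int).tolist())
if __name__=='__main__': table(np.arange(1.72,.7,-.05))
E
python3 tab.py
```

```text
now -0.05389784914763589 0.10795716427540092 0.3016037744704148
1.72 [19, -69, -10]
1.67 [21, -76, -9]
1.62 [24, -84, -8]
1.57 [26, -91, -8]
1.52 [28, -99, -8]
1.47 [31, -106, -8]
1.42 [33, -114, -9]
1.37 [35, -121, -10]
1.32 [38, -129, -12]
1.27 [40, -136, -14]
1.22 [42, -143, -16]
1.17 [44, -150, -19]
1.12 [46, -157, -22]
1.07 [48, -164, -26]
1.02 [50, -170, -30]
0.97 [52, -176, -34]
0.92 [54, -183, -38]
0.87 [56, -189, -43]
0.82 [58, -194, -48]
0.77 [60, -200, -54]
0.72 [61, -205, -60]
```

Request:
step_arm:
  fingers: [1,1,1,1,1,1,1,1,1,1,1,1]
  offset:
    - [8,-25,-5]
    - [14,-45,-9]
    - [17,-55,-9]
    - [18,-60,-9]
    - [20,-66,-9]
    - [21,-72,-9]
    - [23,-78,-8]
    - [24,-83,-8]
    - [26,-89,-8]
    - [28,-95,-8]
    - [29,-101,-8]
    - [31,-106,-8]
  angular:
    - [0,0,0]
    - [0,0,0]
    - [0,0,0]
    - [0,0,0]
    - [0,0,0]
    - [0,0,0]
    - [0,0,0]
    - [0,0,0]
    - [0,0,0]
    - [0,0,0]
    - [0,0,0]
    - [0,0,0]

```text
time_s: 4.95
tcp_pos: [0.5325, -0.0104, 0.2932]
tcp_rot: [-3.104, -0.477, -0.003]
ft_force: [-2.5, 5.8, -2.9]
opening: -0.002
```

Run:
```python
from h import *
from tab import table
s=manip.state(); print(s['time_s'],s['tcp_pos'],s['ft_force'])
im=snap('scene','s2.png'); sp('lid_edge','scene'); sp('box','scene'); sp('lid_hinge','scene')
cv2.imwrite('pics/s2c.png',cv2.resize(im['pixels'][100:260,200:400,::-1],None,fx=3,fy=3))
table(np.arange(1.42,.5,-.06))
```

```text
4.95 [ 0.53246303 -0.01036786  0.29317552] [-2.46218129  5.77047621 -2.87845207]
scene lid_edge [([0.5863, -0.014, 0.3372], 0.66), ([0.6298, 0.2972, 0.0003], 0.58)]
scene box [([0.6178, -0.0938, -0.003], 0.57)]
scene lid_hinge [([0.5874, 0.009, 0.122], 0.74)]
now -0.05570972772524849 -0.0031199422930475876 0.2934467999272975
1.42 [2, -7, -1]
1.36 [5, -16, -3]
1.3 [7, -25, -5]
1.24 [10, -34, -7]
1.18 [13, -42, -11]
1.12 [15, -50, -14]
1.06 [18, -58, -19]
1.0 [20, -66, -23]
0.94 [22, -74, -28]
0.88 [25, -81, -34]
0.82 [27, -88, -40]
0.76 [29, -94, -47]
0.7 [31, -100, -54]
0.64 [32, -106, -61]
0.58 [34, -111, -69]
0.52 [36, -116, -77]
```

View pics/s2c.png

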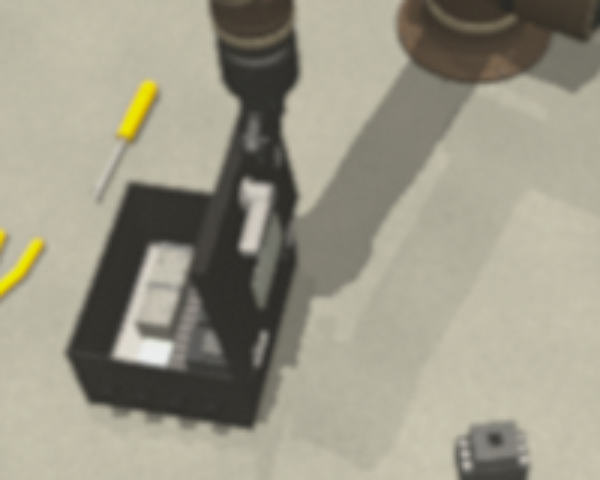

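The picture shows the fingers behind the lid, which is now just past upright at about 1.45 rad. The box has not moved, so I'll continue the arc.

Request:
step_arm:
  fingers: [1,1,1,1,1,1,1,1,1,1,1,1]
  offset:
    - [2,-7,-1]
    - [5,-16,-3]
    - [7,-25,-5]
    - [10,-34,-7]
    - [13,-42,-11]
    - [15,-50,-14]
    - [18,-58,-19]
    - [20,-66,-23]
    - [22,-74,-28]
    - [25,-81,-34]
    - [27,-88,-40]
    - [29,-94,-47]
  angular:
    - [0,0,0]
    - [0,0,0]
    - [0,0,0]
    - [0,0,0]
    - [0,0,0]
    - [0,0,0]
    - [0,0,0]
    - [0,0,0]
    - [0,0,0]
    - [0,0,0]
    - [0,0,0]
    - [0,0,0]

```text
time_s: 6.35
tcp_pos: [0.562, -0.106, 0.2461]
tcp_rot: [3.103, 0.475, 0.004]
ft_force: [-1.8, -0.3, 3.3]
opening: 0.005
```

Run:
```python
from h import *
from tab import table
s=manip.state(); print(s['time_s'],s['tcp_pos'],s['ft_force'])
im=snap('scene','s3.png'); sp('lid_edge','scene'); sp('box','scene'); sp('lid_hinge','scene')
cv2.imwrite('pics/s3c.png',cv2.resize(im['pixels'][100:260,200:400,::-1],None,fx=3,fy=3))
table(np.arange(.7,-.01,-.06))
```

```text
6.35 [ 0.56196393 -0.10602558  0.24610755] [-1.76298241 -0.26437544  3.33084615]
scene lid_edge [([0.6269, -0.1405, 0.2735], 0.83)]
scene box [([0.6154, -0.094, -0.0051], 0.61)]
scene lid_hinge [([0.5854, 0.0101, 0.1223], 0.74)]
now -0.05568562971305499 -0.10199964088414669 0.24619021175934883
0.7 [1, -6, -7]
0.64 [3, -11, -14]
0.58 [5, -17, -21]
0.52 [6, -21, -29]
0.46 [8, -26, -38]
0.4 [9, -30, -46]
0.34 [10, -33, -55]
0.28 [11, -36, -64]
0.22 [11, -38, -73]
0.16 [12, -40, -82]
0.1 [12, -41, -92]
0.04 [13, -42, -101]
```

View pics/s3c.png

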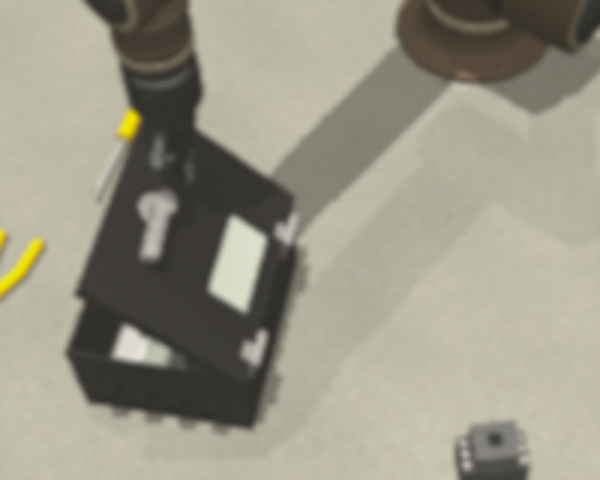

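Request:
step_arm:
  fingers: [1,1,1,1,1,1,1,1,1,1,1,1]
  offset:
    - [1,-6,-7]
    - [3,-11,-14]
    - [5,-17,-21]
    - [6,-21,-29]
    - [8,-26,-38]
    - [9,-30,-46]
    - [10,-33,-55]
    - [11,-36,-64]
    - [11,-38,-73]
    - [12,-40,-82]
    - [12,-41,-90]
    - [12,-41,-97]
  angular:
    - [0,0,0]
    - [0,0,0]
    - [0,0,0]
    - [0,0,0]
    - [0,0,0]
    - [0,0,0]
    - [0,0,0]
    - [0,0,0]
    - [0,0,0]
    - [0,0,0]
    - [0,0,0]
    - [0,0,0]

```text
time_s: 7.75
tcp_pos: [0.574, -0.1466, 0.1485]
tcp_rot: [3.103, 0.474, 0.004]
ft_force: [0.0, -1.1, 1.3]
opening: 0.001
```

Request:
step_arm:
  fingers: [1,1,1,1,1]
  offset:
    - [0,0,-3]
    - [0,0,-6]
    - [0,0,-8]
    - [0,0,-10]
    - [0,0,-10]
  angular:
    - [0,0,0]
    - [0,0,0]
    - [0,0,0]
    - [0,0,0]
    - [0,0,0]

```text
time_s: 8.25
tcp_pos: [0.574, -0.1466, 0.1391]
tcp_rot: [3.103, 0.475, 0.004]
ft_force: [-1.7, -1.0, 3.5]
opening: 0.003
```

Run:
```python
from h import *
s=manip.state(); print(s['time_s'],s['tcp_pos'],s['ft_force'])
for c in ('scene','top'):
    im=snap(c,c+'4.png')
    for n in ('lid_edge','lid_hinge','latch_pivot','latch_tip','box'): sp(n,c)
    x0,y0=(200,100) if c=='scene' else (280,110)
    cv2.imwrite('pics/%s4c.png'%c,cv2.resize(im['pixels'][y0:y0+160,x0:x0+200,::-1],None,fx=3,fy=3))
```

```text
8.25 [ 0.57397842 -0.14656496  0.13905971] [-1.68842508 -1.04802424  3.50454633]
scene lid_edge [([0.6441, -0.1971, 0.1274], 0.84)]
scene lid_hinge [([0.5848, 0.007, 0.1226], 0.57)]
scene latch_pivot [([0.6342, -0.1482, 0.14], 0.55)]
scene latch_tip [([0.6997, -0.1256, 0.1406], 0.48)]
scene box [([0.6156, -0.0911, -0.0034], 0.66)]
top lid_edge [([0.6491, -0.1897, 0.1234], 0.79)]
top lid_hinge [([0.5842, 0.0081, 0.1224], 0.87)]
top latch_pivot [([0.6304, -0.1535, 0.1416], 0.64)]
top latch_tip [([0.698, -0.1296, 0.14], 0.47)]
top box []
```

View pics/scene4c.png

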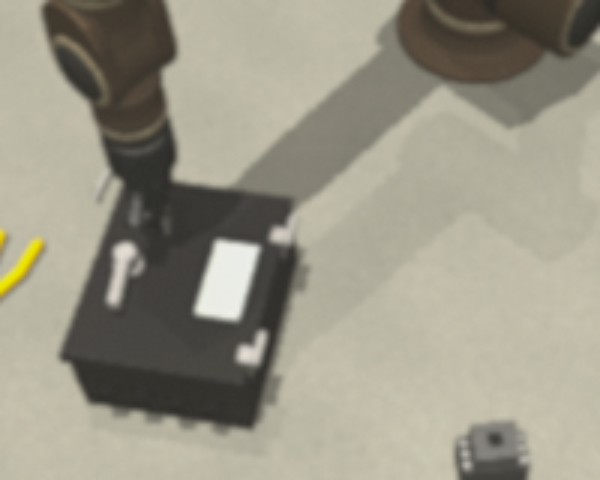

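Request:
step_arm:
  fingers: [1,1,1,1,1]
  offset:
    - [0,0,-1]
    - [0,0,-2]
    - [0,0,-3]
    - [0,0,-3]
    - [0,0,-3]
  angular:
    - [0,0,0]
    - [0,0,0]
    - [0,0,0]
    - [0,0,0]
    - [0,0,0]

```text
time_s: 9.35
tcp_pos: [0.5741, -0.1465, 0.139]
tcp_rot: [3.102, 0.474, 0.008]
ft_force: [-6.8, 1.4, 18.4]
opening: 0.002
```

The lid reads shut: tip at 0.125 m with 18 N of press. Next I'll lift off and go round to the free-edge side of the lever.

```bash
cat > lt.py <<'E'
import numpy as np
from rig import manip
P=np.array([.633,-.1525]); yaw=.30
def pos(a,x=.048,y=-.018):
    c,s=np.cos(yaw+a),np.sin(yaw+a); return P+np.array([c*x-s*y,s*x+c*y])
def table(L):
    p=np.array(manip.state()['tcp_pos'])
    for a,y,z in L: print(round(a,2),np.round((np.r_[pos(a,y=y),z]-p)*1000).astype(int).tolist())
E
python3 - <<'E'
from lt import *
table([(0,-.032,.2),(0,-.032,.148)]+[(a,-.018,.148) for a in np.arange(0,1.65,.1)])
E
```

```text
0 [114, -22, 61]
0 [114, -22, 9]
0.0 [110, -9, 9]
0.1 [110, -4, 9]
0.2 [110, 1, 9]
0.3 [109, 6, 9]
0.4 [107, 11, 9]
0.5 [105, 16, 9]
0.6 [103, 20, 9]
0.7 [100, 25, 9]
0.8 [97, 29, 9]
0.9 [93, 32, 9]
1.0 [89, 35, 9]
1.1 [85, 38, 9]
1.2 [80, 41, 9]
1.3 [76, 43, 9]
1.4 [71, 44, 9]
1.5 [66, 45, 9]
1.6 [60, 45, 9]
```

Request:
step_arm:
  fingers: [1,1,1,1,1,1,1,1,1]
  offset:
    - [0,0,30]
    - [0,0,65]
    - [35,-15,65]
    - [70,-22,65]
    - [105,-22,65]
    - [114,-22,65]
    - [114,-22,45]
    - [114,-22,30]
    - [114,-22,30]
  angular:
    - [0,0,0]
    - [0,0,0]
    - [0,0,0]
    - [0,0,0]
    - [0,0,0]
    - [0,0,0]
    - [0,0,0]
    - [0,0,0]
    - [0,0,0]

```text
time_s: 10.25
tcp_pos: [0.6865, -0.168, 0.1659]
tcp_rot: [3.104, 0.475, 0.001]
ft_force: [-1.1, 0.7, -0.7]
opening: -0.003
```

Run:
```python
from h import *
s=manip.state(); print(s['time_s'],s['tcp_pos'],s['tcp_rot'],s['ft_force'],s['qpos'])
for c in ('scene','top'):
    im=snap(c,c+'5.png')
    for n in ('lid_edge','latch_pivot','latch_tip','box'): sp(n,c)
    x0,y0=(200,100) if c=='scene' else (280,110)
    cv2.imwrite('pics/%s5c.png'%c,cv2.resize(im['pixels'][y0:y0+160,x0:x0+200,::-1],None,fx=3,fy=3))
im=snap('wrist','w5.png')
```

```text
10.25 [ 0.6865182  -0.16798814  0.16592604] [3.10410901e+00 4.75065011e-01 6.77602802e-04] [-1.11031975  0.66465807 -0.67144567] [-2.39552144e-01  4.86664893e-01  2.73446710e-01  1.35666760e+00
 -1.07500859e-03  1.02751260e+00]
scene lid_edge [([0.6435, -0.1954, 0.127], 0.6)]
scene latch_pivot [([0.6326, -0.1482, 0.1422], 0.72)]
scene latch_tip [([0.6984, -0.129, 0.1403], 0.52)]
scene box [([0.6174, -0.0946, -0.0019], 0.81)]
top lid_edge [([0.647, -0.1928, 0.1229], 0.85)]
top latch_pivot [([0.63, -0.155, 0.1432], 0.47)]
top latch_tip [([0.6965, -0.1288, 0.1417], 0.59)]
top box [([0.6158, -0.0958, -0.0018], 0.9)]
```

View pics/scene5c.png

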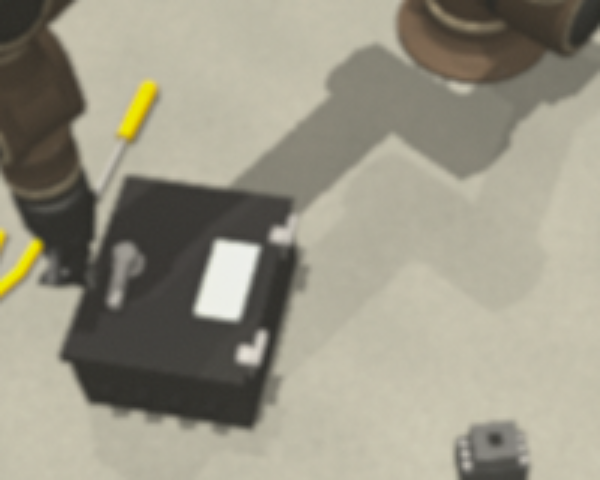

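View pics/w5.png

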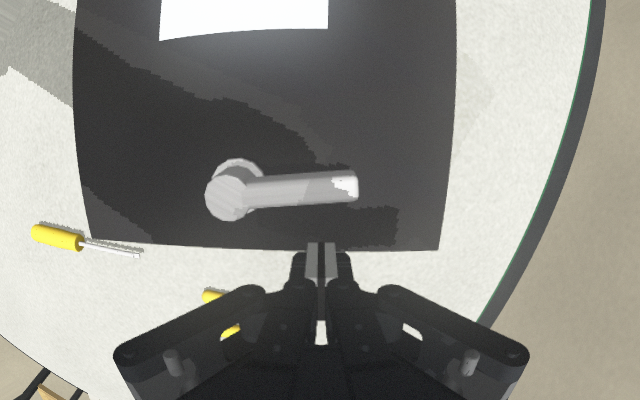

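Run:
```python
from lt import *
import lt; lt.P=np.array([.632,-.152])
print(manip.state()['tcp_pos'])
table([(a,-.018,.148) for a in np.arange(0,1.65,.1)])
```

```text
[ 0.68811419 -0.16855804  0.16934177]
0.0 [-5, 14, -21]
0.1 [-5, 19, -21]
0.2 [-5, 24, -21]
0.3 [-6, 29, -21]
0.4 [-8, 34, -21]
0.5 [-10, 38, -21]
0.6 [-12, 43, -21]
0.7 [-15, 47, -21]
0.8 [-18, 51, -21]
0.9 [-22, 55, -21]
1.0 [-26, 58, -21]
1.1 [-30, 61, -21]
1.2 [-35, 63, -21]
1.3 [-40, 65, -21]
1.4 [-44, 66, -21]
1.5 [-49, 67, -21]
1.6 [-55, 68, -21]
```

Request:
step_arm:
  fingers: [1,1,1,1,1,1,1,1,1,1,1,1]
  offset:
    - [0,0,-12]
    - [0,0,-21]
    - [-2,6,-21]
    - [-5,12,-21]
    - [-5,19,-21]
    - [-5,24,-21]
    - [-6,29,-21]
    - [-8,34,-21]
    - [-10,38,-21]
    - [-12,43,-21]
    - [-15,47,-21]
    - [-18,51,-21]
  angular:
    - [0,0,0]
    - [0,0,0]
    - [0,0,0]
    - [0,0,0]
    - [0,0,6]
    - [0,0,11]
    - [0,0,17]
    - [0,0,23]
    - [0,0,29]
    - [0,0,34]
    - [0,0,40]
    - [0,0,46]

```text
time_s: 12.0
tcp_pos: [0.6703, -0.1175, 0.1488]
tcp_rot: [2.667, 1.655, 0.011]
ft_force: [1.5, -2.8, -0.2]
opening: 0.001
```

Run:
```python
from h import *
s=manip.state(); print(s['time_s'],s['tcp_pos'],s['tcp_rot'],s['ft_force'])
im=snap('wrist','w6.png')
for c in ('scene','top'):
    im=snap(c,c+'6.png')
    for n in ('lid_edge','latch_pivot','latch_tip'): sp(n,c)
import lt; lt.P=np.array([.632,-.152])
lt.table([(a,-.018,.148) for a in np.arange(.8,1.7,.1)])
```

```text
12.0 [ 0.6702889  -0.11748189  0.14884764] [2.6668765  1.65489784 0.01091827] [ 1.52748907 -2.80695026 -0.17975446]
scene lid_edge [([0.6411, -0.1975, 0.1284], 0.78)]
scene latch_pivot []
scene latch_tip []
top lid_edge []
top latch_pivot [([0.6303, -0.1522, 0.1439], 0.51)]
top latch_tip [([0.6641, -0.0945, 0.1415], 0.66)]
0.8 [0, 0, 0]
0.9 [-4, 4, 0]
1.0 [-8, 7, 0]
1.1 [-12, 10, 0]
1.2 [-17, 12, 0]
1.3 [-22, 14, 0]
1.4 [-26, 15, 0]
1.5 [-32, 16, 0]
1.6 [-37, 17, 0]
```

View pics/w6.png

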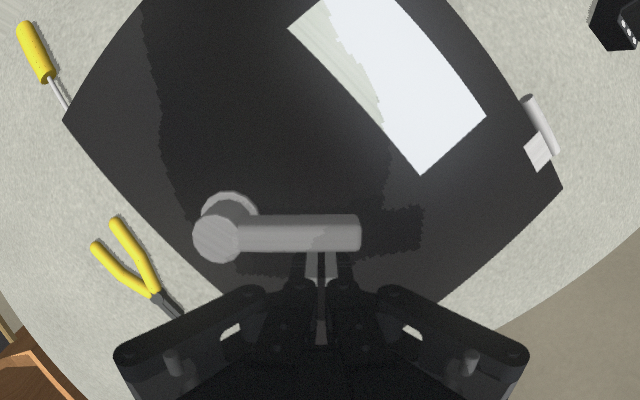

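The lever follows at about 0.8 rad, parallel to the tool, and the lid is still shut. I'll continue to the stop.

Request:
step_arm:
  fingers: [1,1,1,1,1,1,1,1,1,1]
  offset:
    - [-4,4,0]
    - [-8,7,0]
    - [-12,10,0]
    - [-17,12,0]
    - [-22,14,0]
    - [-26,15,0]
    - [-32,16,0]
    - [-36,17,0]
    - [-37,17,0]
    - [-37,17,0]
  angular:
    - [0,0,6]
    - [0,0,11]
    - [0,0,17]
    - [0,0,23]
    - [0,0,29]
    - [0,0,34]
    - [0,0,40]
    - [0,0,44]
    - [0,0,44]
    - [0,0,44]

```text
time_s: 13.45
tcp_pos: [0.6361, -0.1009, 0.1487]
tcp_rot: [1.86, 2.528, 0.015]
ft_force: [10.8, -1.1, -3.0]
opening: -0.003
```

Run:
```python
from h import *
s=manip.state(); print(s['time_s'],s['tcp_pos'],s['tcp_rot'],s['ft_force'],s['qpos'][5])
im=snap('wrist','w7.png')
for c in ('scene','top'):
    im=snap(c,c+'7.png')
    for n in ('lid_edge','latch_pivot','latch_tip','box'): sp(n,c)
```

```text
13.45 [ 0.63610741 -0.10088147  0.14871918] [1.85973838 2.52752434 0.01532986] [10.77396439 -1.12592365 -3.00126691] -0.46244569509327804
scene lid_edge [([0.6418, -0.1976, 0.1291], 0.91)]
scene latch_pivot [([0.6333, -0.1488, 0.1412], 0.59)]
scene latch_tip []
scene box [([0.6195, -0.0939, -0.0039], 0.87)]
top lid_edge [([0.4134, -0.3281, -0.0017], 0.36)]
top latch_pivot [([0.6334, -0.1533, 0.1448], 0.56)]
top latch_tip [([0.6189, -0.0891, 0.1392], 0.45)]
top box [([0.617, -0.0947, -0.0023], 0.68), ([0.6923, -0.3453, 0.0022], 0.44)]
```

View pics/w7.png

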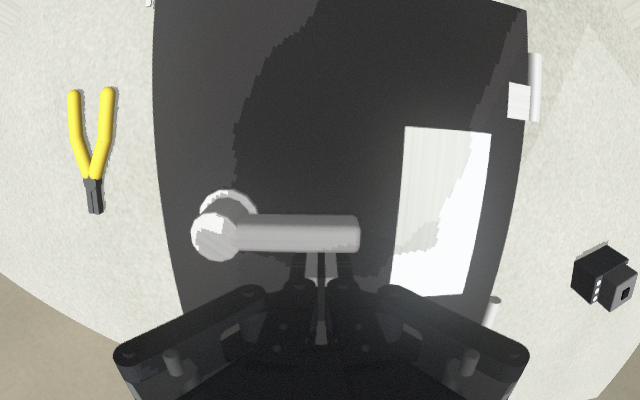

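The force rose to 11 N and the tool lags its command by 3 mm, so the lever is at its stop. It stands perpendicular to the hinge line in the picture. I'll back off and lift.

Request:
step_arm:
  fingers: [1,1,1,1,1,1,1,1,1,1]
  offset:
    - [8,3,0]
    - [25,8,0]
    - [30,9,30]
    - [30,9,80]
    - [30,9,130]
    - [0,-20,160]
    - [-40,-60,190]
    - [-80,-100,200]
    - [-110,-130,200]
    - [-110,-130,200]
  angular:
    - [0,0,0]
    - [0,0,0]
    - [0,0,0]
    - [0,0,0]
    - [0,0,0]
    - [0,0,0]
    - [0,0,0]
    - [0,0,0]
    - [0,0,0]
    - [0,0,0]

```text
time_s: 15.0
tcp_pos: [0.5236, -0.2333, 0.3505]
tcp_rot: [1.864, 2.523, 0.014]
ft_force: [0.4, -0.1, -0.7]
opening: -0.001
```

Run:
```python
from h import *
s=manip.state(); print(s['time_s'],s['tcp_pos'],s['ft_force'])
for c in ('scene','top'):
    im=snap(c,c+'8.png')
    for n in ('lid_edge','lid_hinge','latch_pivot','latch_tip','box','contactor','screwdriver','cutters'): sp(n,c)
    x0,y0=(180,100) if c=='scene' else (300,110)
    cv2.imwrite('pics/%s8c.png'%c,cv2.resize(im['pixels'][y0:y0+160,x0:x0+200,::-1],None,fx=3,fy=3,interpolation=cv2.INTER_CUBIC))
```

```text
15.0 [ 0.52358359 -0.23329384  0.35051736] [ 0.43000034 -0.06597757 -0.65562617]
scene lid_edge [([0.6415, -0.1969, 0.1305], 0.9)]
scene lid_hinge [([0.5853, 0.0083, 0.1231], 0.65)]
scene latch_pivot [([0.6327, -0.1476, 0.1412], 0.43)]
scene latch_tip [([0.6165, -0.0872, 0.1446], 0.53)]
scene box [([0.6138, -0.0943, -0.0049], 0.74)]
scene contactor [([0.6269, 0.2995, 0.001], 0.87)]
scene screwdriver [([0.407, -0.3289, -0.0013], 0.6)]
scene cutters [([0.6961, -0.344, -0.0021], 0.62)]
top lid_edge [([0.6467, -0.1939, 0.1233], 0.86)]
top lid_hinge [([0.5827, 0.0099, 0.1214], 0.65)]
top latch_pivot [([0.6303, -0.1508, 0.1458], 0.68), ([0.6268, 0.2991, 0.0002], 0.27)]
top latch_tip [([0.6185, -0.0912, 0.1394], 0.76)]
top box [([0.6164, -0.0895, 0.0019], 0.69)]
top contactor [([0.627, 0.2991, 0.0023], 0.83)]
top screwdriver [([0.4107, -0.3285, 0.0024], 0.79)]
top cutters [([0.6932, -0.3445, 0.0024], 0.84)]
```

View pics/top8c.png

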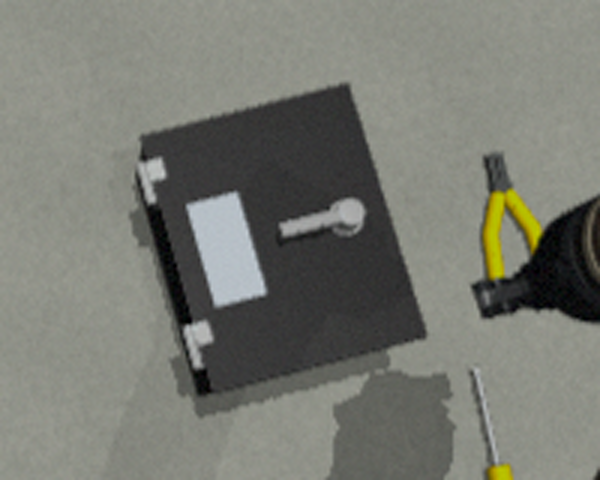

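View pics/scene8c.png

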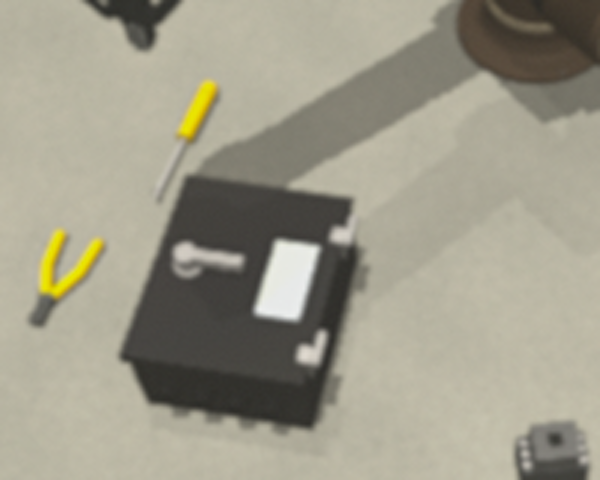

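Run:
```python
from h import *
def back(im,uv,z):
    R=np.array(im['R']);t=np.array(im['t']);C=-R.T@t
    d=np.c_[(uv[:,0]-im['cx'])/im['fx'],(uv[:,1]-im['cy'])/im['fy'],np.ones(len(uv))]@R
    return C+d*((z-C[2])/d[:,2])[:,None]
for c in ('top','scene'):
    im=vision.get_image(c)
    r=vision.trace('lid_hinge',c)[0]['pixels'].astype(np.uint8)
    r=cv2.morphologyEx(r,cv2.MORPH_CLOSE,np.ones((15,15)))
    cs=max(cv2.findContours(r,cv2.RETR_EXTERNAL,cv2.CHAIN_APPROX_NONE)[0],key=cv2.contourArea)[:,0].astype(float)
    W=back(im,cs,.125)[:,:2]; rc=cv2.minAreaRect((W*1000).astype(np.float32)); print(c,'lid rect',rc)
    t=vision.trace('latch_tip',c); print(t[0]['p'],t[0]['pixels'].sum())
    v,u=np.nonzero(t[0]['pixels']); L=back(im,np.c_[u,v].astype(float),.150)[:,:2]
    rc=cv2.minAreaRect((L*1000).astype(np.float32)); m=L.mean(0); U,S,V=np.linalg.svd(L-m,full_matrices=False)
    print('lever',rc,m,'pca deg',np.degrees(np.arctan2(V[0,1],V[0,0])))
```

```text
top lid rect ((615.553466796875, -90.36831665039062), (254.50924682617188, 217.8771514892578), 16.384817123413086)
0.5 182
lever ((626.2669067382812, -126.22917175292969), (26.026611328125, 76.25553894042969), 7.037408828735352) [ 0.62513435 -0.13152479] pca deg -75.98343843444806
scene lid rect ((618.492919921875, -89.03160095214844), (263.8849792480469, 221.4851531982422), 16.056798934936523)
0.62 166
lever ((628.52978515625, -125.44092559814453), (40.272430419921875, 76.58637237548828), 26.468111038208008) [ 0.63183625 -0.12961338] pca deg 109.22660780504619
```

```bash
python3 -c "
from rig import manip
print(manip.finish_job()); s=manip.state(); print(s['time_s'],s['ft_force'])"
```

```text
the job is handed in; nothing more can be done
None
the job is handed in; nothing more can be done
```

The lid is shut on the box and the latch lever is at its end stop. I handed the job in at about 15 s; it reported no verdict. Both were only pushed, with the fingers closed: the lid from behind along an arc and pressed shut, then the lever round from the free-edge side.

- **Lid:** the fingertip stopped at 0.125 m, which is the shut height, with 18 N of press. The two cameras put the free edge at 0.123 and 0.1305 m in the final check.
- **Latch:** the force rose from 2–3 N while turning to 11 N at the stop. The final angle came out at about 88° in the top camera and 93° in the scene camera, averaging about 90°. A rough reading by eye in the top picture gave about 87.5°.
- **Surroundings:** the box, screwdriver, contactor and cutters read within about 6 mm of their first positions, which is close to the measuring noise.
- **Hand:** it was clear of everything, with the wrist force near zero.

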